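# Unclamp a mixing-ball dish and turn its lip to the jar

### The arm

A 6-joint arm with a two-finger parallel gripper is mounted at the origin on the work surface. World frame = base frame: x ahead of the robot, y to its left, z up, the work surface at z = 0. Lengths are in m, angles in rad, forces in N, time in s.
With the tool pointing down it reaches from about 0.35 to 0.925 m from the base axis. Payload 6.4 kg.
Tool frame: the origin (TCP) lies at the very end of the fingers, on their centre line; the grasp point (between the pads) lies 19 mm behind it; z points along the fingers, y is the line along which they close (so a half turn about z gives the same grasp; the last joint's range is limited). The gripper opens to 85 mm and grips with 20 to 120 N. Pads are 22 mm wide; open, the fingers measure 114 mm over their backs; the gripper's body (76 mm by 85 mm) begins 54 mm behind the grasp point. The pads swing forward as they close: fully open they stand 13 mm farther back than shut.
Start: joints at [1.17, 0.245, 1.558, -0, 1.339, -0.174], TCP at [0.146, 0.633, 0.231] pointing down, gripper open.
Joint ranges: [-3.13, 3.13], [-1.02, 2.26], [0.13, 2.54], [-0.95, 4.09], [0.21, 2.88], [-2.74, 2.74]. Speed limits (rad/s): [2.57, 2.57, 3.14, 3.14, 3.14, 3.14].

### API

Orientations are given as a rotation vector (axis times angle).
In Python, from cell import * gives the robot as it stands.
- The arm moves only by the shell command python3 -m creep 'ROWS' [FORCE]. ROWS is JSON, a list of rows, each a list of 3 entries, a list of its own where there are three numbers: the shift along the tool's x, y, z in mm, then the turn, a rotation vector about the tool's x, y, z in degrees, then the finger opening in mm, from 0 to 85.4. A call has 1 to 12 rows; each row is the pose to reach, as a shift and turn from the pose commanded when the call began, along the tool's axes at that moment; what a row does not reach only later rows make up. A row lasts 1/12 s, in which the tool goes at most 41.7 mm and 7.16 degrees, less where a joint would pass 70% of its speed; a pose out of reach is approached as far as the arm can. A call with a gripper value outside its range is refused whole. The fingers move at their own pace and stop on an object; FORCE is the grip in N (left out, the last holds). Time passes only in rows, so rows that repeat a pose let the fingers close. It gives the time, the measured TCP pose, the force, the opening and the grip force at its end, in the units of the state.
- get_obs(): the state, without advancing time (a new reading comes with each control period).
- camera(name): name is "side" or "top" or "wrist"; returns a dict with "frame" (400x640x3 uint8, blue, green, red), "fx", "fy", "cx", "cy" (pixels), "world_from_camera" (4x4, takes a point from camera to world coordinates). Camera axes: x right, y down, z forward; pixel columns grow to the right and rows downward; lengths in m; the calibration is good to about 2 mm. The wrist camera is an equidistant fisheye: a pixel r from the principal point sees the ray r / f radians off the axis. A picture is of the moment at which its call begins. There is no depth.
- hand_in(): hands the job in; it is judged then, once.
The state is a dict: "t": time; "qpos": joint angles; "dq": joint speeds; "joint_efforts": joint torques, N m; "eef_pos": TCP position; "tool_rot": TCP orientation; "force": force on the tool from outside, world axes, zero at the start; "ft_torque": the same for the moment, N m; "finger_gap": finger opening in m; "grasp_force": force on a finger pad.
Only numpy, scipy, OpenCV 4.12 (cv2) and the standard library are available. Lean on these libraries where they do the work, as an engineer would, in place of code of your own. Each camera call takes 0.05 s, during which the arm holds its last target. There are 200 camera calls.

### The job

Turn the black clamp knob on the dish stand clockwise until it clicks past its detent and the clamp finger is clear of the dish. Then pick the white dish up by the handle arching over it, raise it about 6 cm straight above its seat and give it a quarter turn so that its pouring lip points at the open jar (not the capped one), keeping the dish level and the steel ball in the middle of it all the while. Finish still holding the dish there, level and steady, ready for pouring; leave the jars, the spray bottle and the loose cap where they stand.

Things in the scene. Friction and masses are not known exactly. Their poses are not given: they have to be found in the camera images.
- stand: fixed aluminium base plate, 250 (x) x 130 (y) x 12 mm, lying on the bench; origin under its centre, x runs from the clamp knob to the dish seat, z up. The knob's axis is at x = -60 mm, the dish's seat at x = +60 mm.
- seat (a point): centre of the dish's seat, on the plate's top face (12 mm above the bench), axes as the stand's; a 4 mm high ring of 37 mm outer radius locates the dish's round foot (29 mm radius, 4 mm play)
- clamp (a joint): turn of the clamp knob in rad, clockwise from above: 0 = clamped, 1.3 = open (end stop). A spring detent resists from 0.59 to its crest at 0.9 (about 0.15 N m at most; let go there, it is pushed back to 0.6); past the crest it clicks on to about 1.2 by itself and stays. Elsewhere there is only light friction (0.02 N m).
- clamp_grip (a point): point to grip the black clamp knob, on its axis, 62 mm above the bench: an upright bar 42 mm long (its x) by 14 mm (y), 33 to 77 mm above the bench. x turns with the knob and at joint 0 is the stand's x. A steel finger under it, 14 mm wide, 22 to 28 mm above the bench, reaches 58 mm along +x; clamped, it lies 1 mm over the dish's lug so the dish cannot be lifted.
- dish_grip (a point): centre of the handle grip of the loose white ceramic dish (0.2 to 0.4 kg): a black block 14 mm thick (x), 64 mm long (y), 22 mm high, in the middle of a steel bail arching over the dish along its y (legs at y = +-49 mm). It is 92 mm above the dish's underside, straight over its centre. Axes as the dish's: x points from the centre to the pouring lip, on the seat about along the stand's x.
- dish_well (a point): where the ball's centre lies when in the middle of the dish, 17 mm above the dish's underside, axes as the dish's. Dish: 100 mm across, 20.5 mm high; V-shaped lip at the rim, to x = 71 mm; flat lug 22 mm wide to x = -75 mm, 3 to 9 mm above the underside. The floor slopes 6 degrees to the centre within 22 mm of it, 25 degrees beyond.
- ball_center (a point): centre of the loose steel ball in the dish, 22 mm diameter, 43 g
- jar_mouth (a point): centre of the mouth of the open glass jar (no cap, blue ring on the neck), loose, 58 mm diameter, 95 mm high; stands about 170 mm to one side or the other of the dish's seat, square to the stand's x axis. The capped jar stands on the other side.
- capped_jar_mid (a point): middle of the capped glass jar (blue screw cap), loose, 58 mm diameter, 103 mm high, the point 50 mm above its underside
- spray_mid (a point): middle of a small green glass spray bottle with an aluminium cap, loose, 42 mm diameter, 112 mm high, the point 56 mm above its underside
- cap_mid (a point): middle of a loose blue screw cap on the bench, 46 mm diameter, 25 mm high

How it is judged:
On the way, in this order (a step that is already met when the one before it is completed fails the run):
1. the clamp knob is turned past its click (value of joint clamp above 1.1 rad), for 0.2 s.
2. the dish is lifted clear of its seat, level, with the ball in its middle (z of dish_grip in the frame of seat above 0.122 m and angle between dish_grip's own z axis and vertical below 0.12 rad and distance between ball_center and dish_well below 0.012 m), for 0.2 s.
At the end, for the whole second after the job is handed in: Clamp open (above 1.1 rad); dish gripped, 30 to 120 mm above its seat and within 35 mm of it sideways, level within 0.08 rad, turned a quarter (within 0.17 rad), lip aimed within 30 mm of the open jar's axis, ball within 8 mm of the middle (value of joint clamp above 1.1 rad and z of dish_grip in the frame of seat between 0.122 and 0.212 m and horizontal distance between dish_well and seat below 0.035 m and angle between dish_grip's own z axis and vertical below 0.08 rad and angle between the x axis of dish_grip and the x axis of stand, either way round above 1.4 rad and x of jar_mouth in the frame of dish_grip above 0.08 m and y of jar_mouth in the frame of dish_grip between -0.03 and 0.03 m and distance between ball_center and dish_well below 0.008 m and contact force between dish and the fingers above 1 N); the arm keeps its last pose, push and grip.
It fails at once if the ball runs out of the dish's middle (more than 20 mm off) (distance between ball_center and dish_well above 0.02 m).
It fails at once if the dish is tipped by more than 0.2 rad (angle between dish_grip's own z axis and vertical above 0.2 rad).
It fails at once if the open jar or the capped jar is pushed (more than 15 mm) or knocked over (distance of any of jar_mouth, capped_jar_mid from where it was at the start of the episode above 0.015 m or angle between any of jar_mouth, capped_jar_mid's own z axis and vertical above 0.3 rad).
It fails at once if the spray bottle or the loose cap is pushed (more than 15 mm) or knocked over (distance of any of spray_mid, cap_mid from where it was at the start of the episode above 0.015 m or angle between any of spray_mid, cap_mid's own z axis and vertical above 0.3 rad).
It also fails if it takes over 48 s, if anything falls off the work surface, if the arm or the gripper's body presses on something with over 40 N, if the wrist force passes 120 N, or if a joint passes its speed limit or range.

## Working session

There is one attempt and no reset: what is moved stays moved. The work goes in short steps, Python scripts to look and compute and a shell command to move; the robot and the scene stay as the last step left them, time stands still between calls to the robot, and variables do not carry over. Pictures are saved under pics/ and viewed, at most 10 in all, crops included, and the job is handed in when it is done.

```bash
mkdir -p pics; python3 - <<'E'
from cell import *
import cv2,numpy as np
o=get_obs();print({k:np.round(v,3).tolist() for k,v in o.items()})
for n in("side","top"):
    c=camera(n);cv2.imwrite(f"pics/{n}0.png",c["frame"]);print(n,c["fx"],c["fy"],c["cx"],c["cy"],np.round(c["world_from_camera"],3).tolist())
E
```

```text
{'t': 0.0, 'qpos': [1.17, 0.246, 1.559, 0.0, 1.339, -0.174], 'dq': [0.0, 0.001, 0.0, -0.0, 0.003, -0.0], 'joint_efforts': [-0.002, -42.951, -32.613, -0.0, 0.005, -0.0], 'eef_pos': [0.146, 0.633, 0.23], 'tool_rot': [-0.355, -3.121, 0.003], 'force': [0.458, -0.48, -0.014], 'ft_torque': [0.01, 0.025, 0.016], 'grasp_force': 0.0, 'finger_gap': 0.085}
side 519.2439828499037 519.2439828499037 319.7363082566246 199.6367370198957 [[0.997, -0.058, 0.049, 0.508], [-0.073, -0.574, 0.816, -0.841], [-0.019, -0.817, -0.576, 0.719], [0.0, 0.0, 0.0, 1.0]]
top 465.3847752801604 465.3847752801604 322.77302026690944 198.46276987058135 [[-0.014, -0.989, 0.145, 0.395], [-1.0, 0.016, 0.012, 0.04], [-0.014, -0.145, -0.989, 1.25], [0.0, 0.0, 0.0, 1.0]]
```

View pics/top0.png

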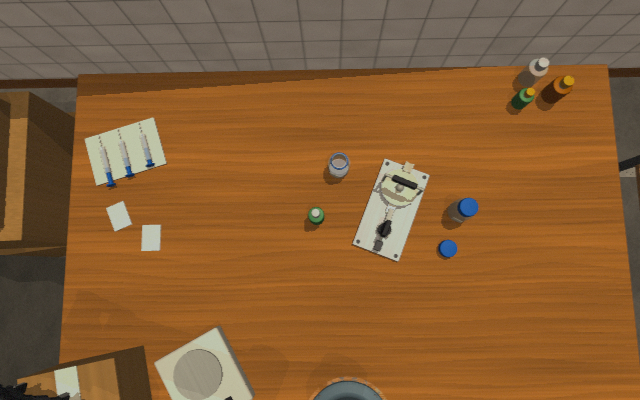

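View pics/side0.png

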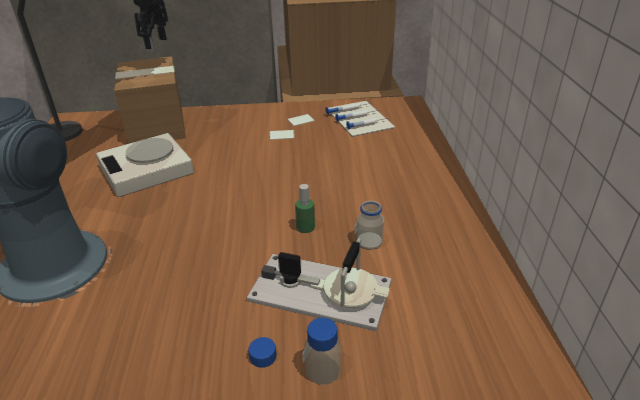

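The top view shows the plate's corners at about (386,160), (429,176), (399,261) and (353,243). The handle block is at (405,183), the knob at (385,229), the open jar at (339,165) and the capped jar at (467,208). The spray bottle is at (316,215) and the loose cap at (448,249). In the side view the block is at (351,257), the knob at (289,266) and the open jar at (370,225).

```bash
cat > h.py <<'E'
from cell import *
import cv2,numpy as np
from scipy.spatial.transform import Rotation as R
def ray(c,p):
    M=np.array(c["world_from_camera"]);d=M[:3,:3]@np.array([(p[0]-c["cx"])/c["fx"],(p[1]-c["cy"])/c["fy"],1]);return M[:3,3],d
def plane(c,p,z):
    o,d=ray(c,p);return o+d*(z-o[2])/d[2]
def blobs(c,box,th=45,amin=15):
    x0,y0,x1,y1=box;g=c["frame"][y0:y1,x0:x1].max(2)
    n,l,s,ce=cv2.connectedComponentsWithStats((g<th).astype(np.uint8),connectivity=4)
    out=[]
    for i in range(1,n):
        if s[i,4]>=amin:
            ys,xs=np.nonzero(l==i);r=cv2.minAreaRect(np.c_[xs+x0,ys+y0].astype(np.float32))
            out.append((s[i,4],np.round(ce[i]+[x0,y0],1).tolist(),r))
    return out
E
python3 - <<'E'
from h import *
t=camera("top");s=camera("side")
for n,c,b in(("top",t,(340,150,440,265)),("side",s,(240,230,400,325))):
    for q in blobs(c,b):print(n,q)
a=cv2.resize(t["frame"][150:270,300:480],None,fx=4,fy=4,interpolation=cv2.INTER_CUBIC)
cv2.imwrite("pics/topc.png",a)
for p in((386,160),(429,176),(399,261),(353,243)):print(p,plane(t,p,.012).round(3))
print("jar",plane(t,(339,159),.095),"capped",plane(t,(467.5,207),.103),"spray",plane(t,(316,212),.11),"cap",plane(t,(448,249),.025))
E
```

```text
top (np.int32(46), [402.8, 183.5], ((402.9310302734375, 183.67242431640625), (23.76900291442871, 2.0426487922668457), 21.801406860351562))
top (np.int32(63), [382.3, 228.9], ((382.17999267578125, 228.23997497558594), (7.495331764221191, 15.697771072387695), 8.13010311126709))
side (np.int32(241), [351.2, 255.8], ((350.9690856933594, 256.319580078125), (9.138114929199219, 30.05424690246582), 23.96249008178711))
side (np.int32(528), [289.4, 267.2], ((289.35174560546875, 267.720703125), (30.892921447753906, 21.010507583618164), 85.2363510131836))
side (np.int32(58), [268.1, 275.2], ((267.75, 275.25), (12.551432609558105, 4.9029035568237305), 11.309932708740234))
(386, 160) [ 0.68  -0.118  0.012]
(429, 176) [ 0.633 -0.232  0.012]
(399, 261) [ 0.407 -0.142  0.012]
(353, 243) [ 0.456 -0.023  0.012]
jar [0.66534048 0.01202188 0.095     ] capped [ 0.53639528 -0.30293361  0.103     ] spray [0.52916456 0.07165549 0.11      ] cap [ 0.43649863 -0.26912214  0.025     ]
```

View pics/topc.png

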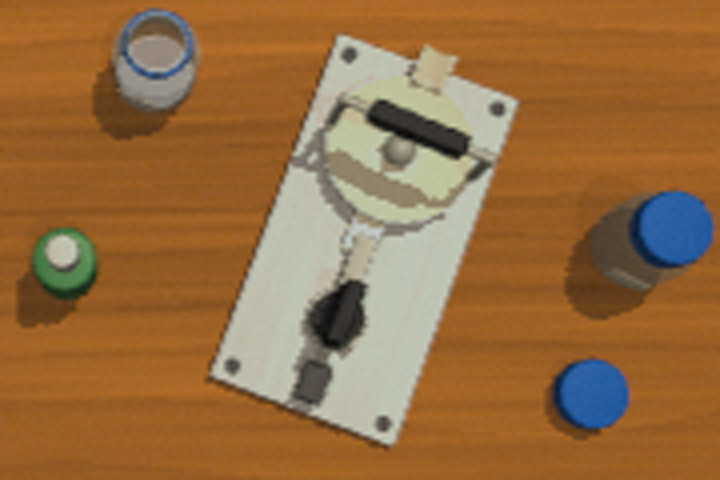

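The crop shows the plate screws at full-image (387,163.5), (424.2,177), (395.8,256) and (358,241.5). The handle's top face is centred near (404.5,182), the knob bar's top near (386.5,228), and the open jar's mouth at (339,160.8).

```bash
python3 - <<'E'
from h import *
t=camera("top")
P=np.array([plane(t,p,.012) for p in((387,163.5),(424.2,177),(395.75,256),(358,241.5))])
c=P.mean(0);x=(P[0]+P[1]-P[2]-P[3]);x/=np.linalg.norm(x);y=P[0]+P[3]-P[1]-P[2];
a=np.arctan2(x[1],x[0]);print("c",c.round(4),"yaw",np.degrees(a),np.degrees(np.arctan2(y[1],y[0]))-90)
print("knob",(c-.06*x).round(4),plane(t,(386.5,228.3),.077).round(4));print("seat",(c+.06*x).round(4),plane(t,(404.5,182),.114).round(4))
j=plane(t,(339,160.8),.095);s=c+.06*x;print("jar",j,"dist",np.linalg.norm((j-s)[:2]),"dir-yaw",np.degrees(np.arctan2(*(j-s)[1::-1])-a))
h1,h2=plane(t,(300+375/4,150+108/4),.114),plane(t,(300+467/4,150+146/4),.114);print("handle dir",np.degrees(np.arctan2(*(h1-h2)[1::-1]))-90)
T=R.from_rotvec(get_obs()["tool_rot"]).as_matrix();print(T.round(3))
k=c-.06*x
print("tool yaw(y axis)",np.degrees(np.arctan2(T[1,1],T[0,1])))
print("shift to knob",(T.T@(np.r_[k[:2],.14]-get_obs()["eef_pos"])*1000).round(1))
E
```

```text
c [ 0.5455 -0.1272  0.012 ] yaw -21.83940491301435 -21.71628764458859
knob [ 0.4898 -0.1049  0.012 ] [ 0.4889 -0.1045  0.077 ]
seat [ 0.6011 -0.1496  0.012 ] [ 0.5998 -0.1483  0.114 ]
jar [0.6606691  0.01211278 0.095     ] dist 0.17227670295312772 dir-yaw 91.62656045681463
handle dir -23.993886647373046
[[-0.974  0.225 -0.   ]
 [ 0.225  0.974 -0.001]
 [ 0.    -0.001 -1.   ]]
tool yaw(y axis) 77.00732234841331
shift to knob [-500.9 -641.8   91.2]
```

```bash
python3 -m creep '[[[-20,-25,0],[0,0,0],60],[[-50,-64,0],[0,0,0],60],[[-80,-102,0],[0,0,0],60],[[-105,-134,0],[0,0,0],60],[[-130,-166,0],[0,0,0],60],[[-155,-198,0],[0,0,0],60],[[-180,-230,0],[0,0,0],60],[[-205,-262,0],[0,0,0],60],[[-230,-294,0],[0,0,0],60],[[-255,-326,0],[0,0,0],60],[[-280,-358,0],[0,0,0],60],[[-305,-390,0],[0,0,0],60]]'
python3 -m creep '[[[-25,-32,0],[0,0,0],60],[[-50,-64,0],[0,0,0],60],[[-75,-96,0],[0,0,0],60],[[-100,-128,0],[0,0,0],60],[[-125,-160,0],[0,0,3],60],[[-150,-192,0],[0,0,6],60],[[-170,-218,0],[0,0,8.8],60],[[-185,-237,0],[0,0,8.8],60],[[-193,-249,0],[0,0,8.8],60],[[-196,-252,0],[0,0,8.8],60],[[-196,-252,0],[0,0,8.8],60],[[-196,-252,0],[0,0,8.8],60]]'
python3 - <<'E'
from h import *
c=camera("wrist");cv2.imwrite("pics/w1.png",c["frame"]);o=get_obs();print(o["t"],o["qpos"],o["eef_pos"],c["fx"])
T=R.from_rotvec(o["tool_rot"]).as_matrix();print(T.round(3))
print("shift to knob",(T.T@(np.r_[.4894,-.1047,.043]-o["eef_pos"])*1000).round(1))
E
```

```text
t: 1.25
eef_pos: [0.3539, 0.1873, 0.2315]
tool_rot: [0.355, 3.12, 0.001]
force: [0.6, 0.1, 0.1]
finger_gap: 0.0601
grasp_force: 0.0
t: 2.25
eef_pos: [0.4876, -0.0995, 0.2311]
tool_rot: [-0.592, -3.085, -0.001]
force: [0.4, 0.3, -0.5]
finger_gap: 0.0601
grasp_force: 0.0
2.3 [-4.29242936e-01 -1.19293469e-01  1.94028306e+00  2.89922038e-04
  1.32110242e+00 -1.62122993e+00] [ 0.48754041 -0.09923707  0.23114779] 309.70691628693146
[[-0.929  0.37  -0.   ]
 [ 0.37   0.929  0.   ]
 [ 0.     0.    -1.   ]]
shift to knob [ -3.8  -4.4 188.1]
```

View pics/w1.png

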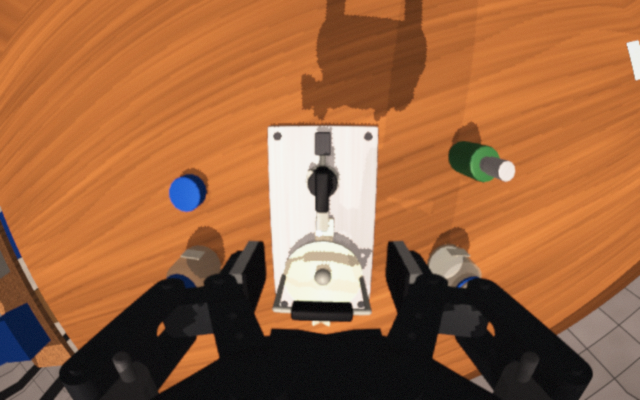

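The wrist view shows the plate square in the image, with the knob at (322,190) nearly midway between the fingers, which are centred near column 325. I go down on the knob.

```bash
python3 -m creep '[[[-2,-2,15],[0,0,0],60],[[-4,-4,40],[0,0,0],60],[[-4,-4,70],[0,0,0],60],[[-4,-4,100],[0,0,0],60],[[-4,-4,125],[0,0,0],60],[[-4,-4,145],[0,0,0],60],[[-4,-4,160],[0,0,0],60],[[-4,-4,172],[0,0,0],60],[[-4,-4,182],[0,0,0],60],[[-4,-4,188],[0,0,0],60],[[-4,-4,188],[0,0,0],40],[[-4,-4,188],[0,0,0],30]]' 40
python3 -m creep '[[[0,0,0],[0,0,0],20],[[0,0,0],[0,0,0],10],[[0,0,0],[0,0,0],8],[[0,0,0],[0,0,0],8],[[0,0,0],[0,0,0],8],[[0,0,0],[0,0,0],8],[[0,0,0],[0,0,0],8],[[0,0,0],[0,0,0],8]]' 40
```

```text
t: 3.3
eef_pos: [0.4905, -0.1057, 0.0437]
tool_rot: [0.593, 3.084, -0.0]
force: [1.3, -1.1, -0.2]
finger_gap: 0.0369
grasp_force: 0.0
t: 3.97
eef_pos: [0.4913, -0.1053, 0.0445]
tool_rot: [0.595, 3.082, 0.002]
force: [1.5, 5.9, 3.2]
finger_gap: 0.0131
grasp_force: 41.3
```

```bash
python3 -m creep '[[[0,0,0],[0,0,4],8],[[0,0,0],[0,0,10],8],[[0,0,0],[0,0,16],8],[[0,0,0],[0,0,22],8],[[0,0,0],[0,0,28],8],[[0,0,0],[0,0,34],8],[[0,0,0],[0,0,40],8],[[0,0,0],[0,0,46],8],[[0,0,0],[0,0,52],8],[[0,0,0],[0,0,58],8],[[0,0,0],[0,0,64],8],[[0,0,0],[0,0,70],8]]'
python3 -m creep '[[[0,0,0],[0,0,1],8],[[0,0,0],[0,0,1],8],[[0,0,0],[0,0,1],8],[[0,0,0],[0,0,1],40],[[0,0,0],[0,0,1],60],[[0,0,0],[0,0,1],60],[[0,0,0],[0,0,1],60]]'
```

```text
t: 4.97
eef_pos: [0.4906, -0.1055, 0.0445]
tool_rot: [-2.262, -2.181, -0.001]
force: [-1.4, 2.7, 4.6]
finger_gap: 0.0136
grasp_force: 41.7
t: 5.55
eef_pos: [0.4902, -0.1059, 0.0434]
tool_rot: [2.275, 2.166, -0.0]
force: [0.3, -0.5, -0.0]
finger_gap: 0.0597
grasp_force: 0.0
```

```bash
python3 -m creep '[[[0,0,-15],[0,0,0],60],[[0,0,-40],[0,0,0],60],[[0,0,-70],[0,0,0],60],[[0,0,-105],[0,0,0],60],[[0,0,-140],[0,0,0],60],[[0,0,-165],[0,0,0],60],[[0,0,-182],[0,0,0],60],[[0,0,-190],[0,0,0],60],[[0,0,-190],[0,0,0],60]]'
python3 - <<'E'
from h import *
c=camera("wrist");t=camera("top");a=cv2.resize(t["frame"][150:270,340:440],None,fx=4,fy=4,interpolation=cv2.INTER_CUBIC)
cv2.imwrite("pics/m2.png",np.hstack([a,cv2.resize(c["frame"],None,fx=.62,fy=.62)[:, :400] if 0 else cv2.resize(c["frame"],(400,250)).repeat(1,0)[[*range(250)]+[249]*230]]))
o=get_obs();T=R.from_rotvec(o["tool_rot"]).as_matrix();y=np.degrees(np.arctan2(T[1,1],T[0,1]));print(y,o["eef_pos"],o["qpos"][5])
print((T.T@(np.r_[.6004,-.149,.2]-o["eef_pos"])*1000).round(1))
E
```

```text
t: 6.3
eef_pos: [0.4911, -0.1062, 0.2353]
tool_rot: [2.272, 2.164, 0.002]
force: [0.4, -0.1, -0.0]
finger_gap: 0.0602
grasp_force: 0.0
-2.7990912661436855 [ 0.48964851 -0.10555137  0.23205035] -0.39016161746563754
[-38.  112.8  31.8]
```

View pics/m2.png

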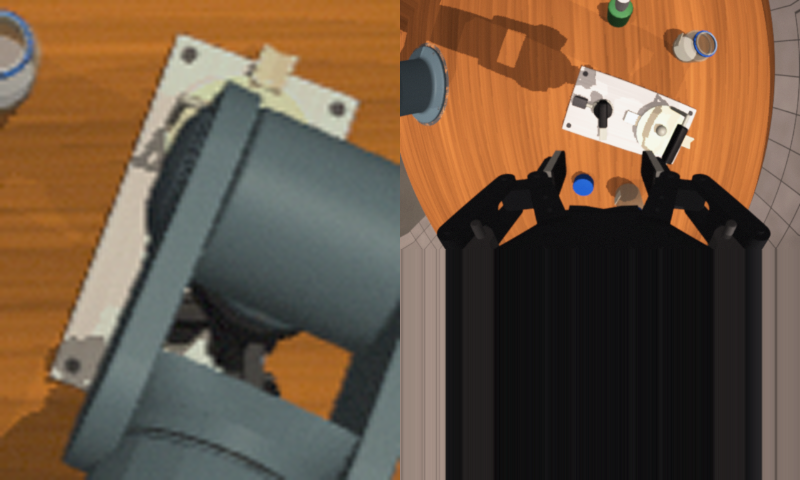

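In the wrist view the knob bar now stands about 70° turned, pointing across the plate, so the clamp is open and the finger is clear. The handle block shows at the dish's far side. I move over the handle.

```bash
python3 -m creep '[[[-4,12,0],[0,0,3],60],[[-10,30,0],[0,0,8],60],[[-18,53,0],[0,0,13],60],[[-26,77,0],[0,0,17],60],[[-33,98,0],[0,0,20],60],[[-37,109,0],[0,0,20],60],[[-38,113,0],[0,0,20],60],[[-38,113,0],[0,0,20],60],[[-38,113,0],[0,0,20],60]]'
python3 - <<'E'
from h import *
c=camera("wrist");cv2.imwrite("pics/w3.png",c["frame"])
o=get_obs();T=R.from_rotvec(o["tool_rot"]).as_matrix();y=np.degrees(np.arctan2(T[1,1],T[0,1]));print(y,o["eef_pos"],o["qpos"][5],c["fx"],c["cx"],c["cy"],np.round(c["world_from_camera"],3).tolist())
E
```

```text
t: 7.15
eef_pos: [0.6002, -0.1487, 0.2317]
tool_rot: [-2.614, -1.738, 0.003]
force: [-0.7, 0.4, -0.2]
finger_gap: 0.0602
grasp_force: 0.0
-22.779134263272677 [ 0.60021752 -0.14865512  0.23217545] -0.02833904411420401 309.70691628693146 325.3997335266223 201.90646439505474 [[0.922, -0.374, -0.104, 0.627], [-0.388, -0.89, -0.239, -0.088], [-0.004, 0.261, -0.965, 0.374], [0.0, 0.0, 0.0, 1.0]]
```

View pics/w3.png

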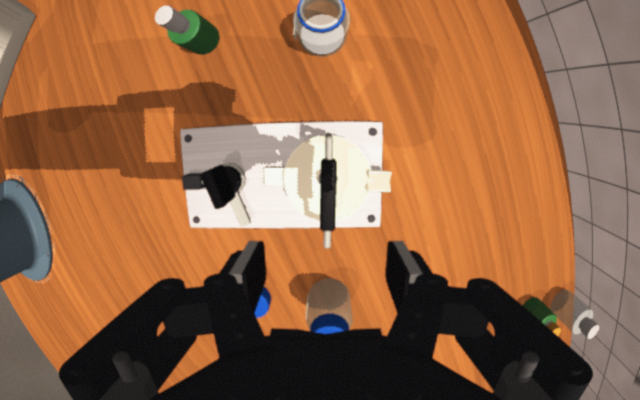

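The handle block runs straight up the image at column 328, rows 158–230, midway between the fingers at about 326. The knob's finger points away from the dish, at (243,205).

```bash
python3 - <<'E'
from h import *
c=camera("wrist");M=np.array(c["world_from_camera"])
o=get_obs();T=R.from_rotvec(o["tool_rot"]).as_matrix()
def wp(p,z):
    v=np.array([p[0]-c["cx"],p[1]-c["cy"]]);r=np.hypot(*v);th=r/c["fx"];d=M[:3,:3]@np.r_[v/r*np.sin(th),np.cos(th)]
    return M[:3,3]+d*(z-M[2,3])/d[2]
b=max(blobs(c,(300,140,350,238)),key=lambda q:q[0]);print(b)
P=[wp(p,z) for p,z in(((328,158.5),.115),((328,230.5),.109))]
m=(P[0]+P[1])/2;d=P[0]-P[1];print(P,np.linalg.norm(d),np.degrees(np.arctan2(d[1],d[0]))-90)
print("shift",(T.T@(np.r_[m[:2],.085]-o["eef_pos"])*1000).round(1))
E
```

```text
(np.int32(558), [325.8, 190.7], ((327.08740234375, 193.99343872070312), (12.839652061462402, 68.166015625), 0.9093804955482483))
[array([ 0.61543304, -0.11831843,  0.115     ]), array([ 0.58978483, -0.17968689,  0.109     ])] 0.06678262542402331 -22.681904810932068
shift [  0.6   2.4 147.6]
```

```bash
python3 -m creep '[[[0,1,12],[0,0,0],50],[[0,2,35],[0,0,0],40],[[0,2,60],[0,0,0],40],[[0,2,85],[0,0,0],40],[[0,2,105],[0,0,0],40],[[0,2,122],[0,0,0],40],[[0,2,135],[0,0,0],40],[[0,2,143],[0,0,0],40],[[0,2,147],[0,0,0],40],[[0,2,147],[0,0,0],35],[[0,2,147],[0,0,0],30],[[0,2,147],[0,0,0],25]]' 60
python3 -m creep '[[[0,0,0],[0,0,0],22],[[0,0,0],[0,0,0],20],[[0,0,0],[0,0,0],18],[[0,0,0],[0,0,0],16.5],[[0,0,0],[0,0,0],15.5],[[0,0,0],[0,0,0],14.5],[[0,0,0],[0,0,0],13],[[0,0,0],[0,0,0],11],[[0,0,0],[0,0,0],8],[[0,0,0],[0,0,0],8],[[0,0,0],[0,0,0],8],[[0,0,0],[0,0,0],8]]' 60
```

```text
t: 8.25
eef_pos: [0.6039, -0.1504, 0.0876]
tool_rot: [2.615, 1.738, 0.002]
force: [-0.4, -0.3, 0.2]
finger_gap: 0.0254
grasp_force: 0.0
t: 9.25
eef_pos: [0.6029, -0.1499, 0.0863]
tool_rot: [-2.616, -1.739, 0.0]
force: [-2.7, -0.3, 0.9]
finger_gap: 0.0134
grasp_force: 58.9
```

```bash
python3 -m creep '[[[0,0,-0.5],[0,0,0],8],[[0,0,-1.5],[0,0,0],8],[[0,0,-3],[0,0,0],8],[[0,0,-5],[0,0,0],8],[[0,0,-7.5],[0,0,0],8],[[0,0,-10],[0,0,0],8],[[0,0,-12.5],[0,0,0],8],[[0,0,-15],[0,0,0],8],[[0,0,-17],[0,0,0],8],[[0,0,-18.5],[0,0,0],8],[[0,0,-19.5],[0,0,0],8],[[0,0,-20],[0,0,0],8]]'
python3 - <<'E'
from h import *
c=camera("wrist");s=camera("side")
cv2.imwrite("pics/l1.png",np.hstack([cv2.resize(s["frame"][200:350,260:420],(400,375)),cv2.resize(c["frame"][90:270,170:400],(400,313))[[*range(313)]+[312]*62]]))
E
```

```text
t: 10.25
eef_pos: [0.6031, -0.15, 0.1065]
tool_rot: [2.616, 1.738, 0.0]
force: [-0.8, 0.5, -3.1]
finger_gap: 0.0131
grasp_force: 58.5
```

View pics/l1.png

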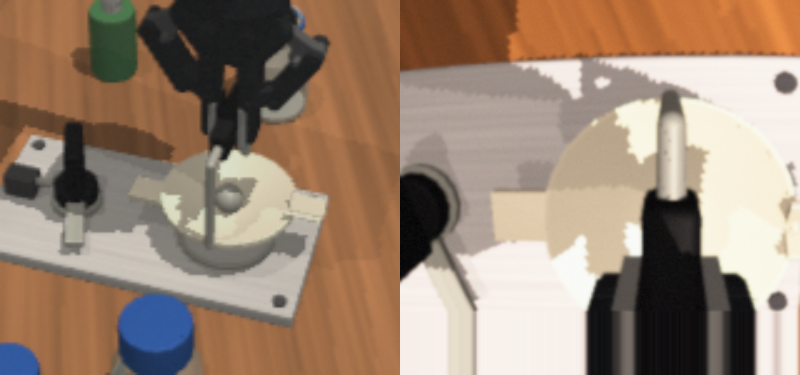

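The dish is level about 20 mm up. The ball is in its middle at (228,198) of the side crop, and the clamp finger is clear. I lift on and hold.

```bash
python3 -m creep '[[[0,0,-1],[0,0,0],8],[[0,0,-3],[0,0,0],8],[[0,0,-6.5],[0,0,0],8],[[0,0,-11],[0,0,0],8],[[0,0,-16],[0,0,0],8],[[0,0,-21],[0,0,0],8],[[0,0,-26],[0,0,0],8],[[0,0,-31],[0,0,0],8],[[0,0,-35],[0,0,0],8],[[0,0,-38],[0,0,0],8],[[0,0,-39.5],[0,0,0],8],[[0,0,-40],[0,0,0],8]]'
python3 -m creep '[[[0,0,0],[0,0,0],8],[[0,0,0],[0,0,0],8],[[0,0,0],[0,0,0],8],[[0,0,0],[0,0,-0.5],8],[[0,0,0],[0,0,-1.5],8],[[0,0,0],[0,0,-3],8],[[0,0,0],[0,0,-5],8],[[0,0,0],[0,0,-7.5],8],[[0,0,0],[0,0,-10],8],[[0,0,0],[0,0,-12.5],8],[[0,0,0],[0,0,-15],8],[[0,0,0],[0,0,-17.5],8]]'
python3 -m creep '[[[0,0,0],[0,0,-2.5],8],[[0,0,0],[0,0,-5],8],[[0,0,0],[0,0,-7.5],8],[[0,0,0],[0,0,-10],8],[[0,0,0],[0,0,-12.5],8],[[0,0,0],[0,0,-15],8],[[0,0,0],[0,0,-17.5],8],[[0,0,0],[0,0,-20],8],[[0,0,0],[0,0,-22.5],8],[[0,0,0],[0,0,-25],8],[[0,0,0],[0,0,-27.5],8],[[0,0,0],[0,0,-30],8]]'
python3 -m creep '[[[0,0,0],[0,0,-2.5],8],[[0,0,0],[0,0,-5],8],[[0,0,0],[0,0,-7.5],8],[[0,0,0],[0,0,-10],8],[[0,0,0],[0,0,-12.5],8],[[0,0,0],[0,0,-15],8],[[0,0,0],[0,0,-17.5],8],[[0,0,0],[0,0,-20],8],[[0,0,0],[0,0,-22.5],8],[[0,0,0],[0,0,-25],8],[[0,0,0],[0,0,-27.5],8],[[0,0,0],[0,0,-30],8]]'
python3 -m creep '[[[0,0,0],[0,0,-2.5],8],[[0,0,0],[0,0,-5],8],[[0,0,0],[0,0,-7.5],8],[[0,0,0],[0,0,-9.5],8],[[0,0,0],[0,0,-11.5],8],[[0,0,0],[0,0,-13],8],[[0,0,0],[0,0,-14],8],[[0,0,0],[0,0,-14.5],8],[[0,0,0],[0,0,-14.5],8],[[0,0,0],[0,0,-14.5],8],[[0,0,0],[0,0,-14.5],8],[[0,0,0],[0,0,-14.5],8]]'
python3 - <<'E'
from h import *
c=camera("wrist");s=camera("side")
cv2.imwrite("pics/f1.png",np.hstack([cv2.resize(s["frame"][180:350,240:420],(400,378)),cv2.resize(c["frame"],(400,250))[[*range(250)]+[249]*128]]))
o=get_obs();T=R.from_rotvec(o["tool_rot"]).as_matrix();print(np.degrees(np.arctan2(T[1,1],T[0,1])),o["eef_pos"],T[2])
E
```

```text
t: 11.35
eef_pos: [0.6032, -0.15, 0.1466]
tool_rot: [2.616, 1.738, 0.0]
force: [-0.5, 0.1, -3.2]
finger_gap: 0.0133
grasp_force: 58.5
t: 12.35
eef_pos: [0.603, -0.15, 0.1462]
tool_rot: [-2.318, -2.12, 0.0]
force: [-0.2, -0.8, -3.2]
finger_gap: 0.0131
grasp_force: 58.5
t: 13.35
eef_pos: [0.603, -0.1499, 0.1462]
tool_rot: [-1.691, -2.648, 0.0]
force: [-0.4, 0.2, -3.4]
finger_gap: 0.0129
grasp_force: 58.5
t: 14.35
eef_pos: [0.603, -0.15, 0.1462]
tool_rot: [-0.948, -2.995, -0.0]
force: [-0.4, -0.5, -3.8]
finger_gap: 0.0129
grasp_force: 58.5
t: 15.35
eef_pos: [0.6031, -0.15, 0.1463]
tool_rot: [0.567, 3.09, -0.0]
force: [-0.2, -1.2, -3.3]
finger_gap: 0.0127
grasp_force: 58.5
69.2017598488243 [ 0.603032   -0.14998194  0.14628181] [ 6.03643865e-06 -2.83739249e-05 -1.00000000e+00]
```

View pics/f1.png

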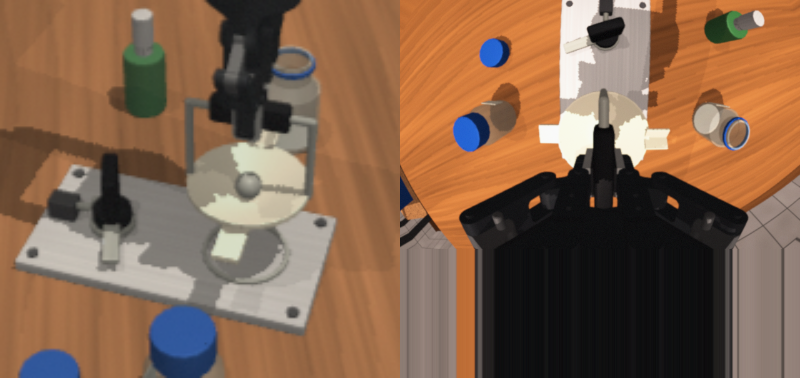

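The dish is level above its ring, with the ball in its middle at (248,185) and the lip pointing at the open jar. The other items stand where they were. After a second of rest I hand in.

```bash
python3 -m creep '[[[0,0,0],[0,0,0],8],[[0,0,0],[0,0,0],8],[[0,0,0],[0,0,0],8],[[0,0,0],[0,0,0],8],[[0,0,0],[0,0,0],8],[[0,0,0],[0,0,0],8],[[0,0,0],[0,0,0],8],[[0,0,0],[0,0,0],8],[[0,0,0],[0,0,0],8],[[0,0,0],[0,0,0],8],[[0,0,0],[0,0,0],8],[[0,0,0],[0,0,0],8]]' && python3 -c "
from cell import *
print(hand_in())"
```

```text
t: 16.45
eef_pos: [0.603, -0.15, 0.1463]
tool_rot: [-0.567, -3.09, 0.0]
force: [0.5, 0.4, -3.1]
finger_gap: 0.0129
grasp_force: 58.5
the job is handed in; nothing more can be done
None
```

I handed the job in at about 16.5 s of the 48 s, with no verdict returned: the clamp is open, and the dish is held level about 6 cm above its seat, lip turned to the open jar and ball in the middle.

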